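# Take the bayonet strainer out of the bottle rinser

## Robot

A 7-joint arm with a two-finger parallel gripper is mounted at the origin on the work surface. World frame = base frame: x ahead of the robot, y to its left, z up, the work surface at z = 0. Lengths are in m, angles in rad, forces in N, time in s.
With the tool pointing down it reaches from about 0.425 to 0.875 m from the base axis. Payload 4.7 kg.
Tool frame: the origin (TCP) lies midway between the tips of the shut fingers; the grasp point (between the pads) lies 19 mm behind it; z points along the fingers, y is the line along which they close (so a half turn about z gives the same grasp; the last joint's range is limited). The gripper opens to 87 mm and grips with 3 to 60 N. Pads are 19 mm wide; open, the fingers measure 117 mm over their backs; the gripper's body (75 mm by 190 mm) begins 51 mm behind the grasp point.
Start: joints at [-1.167, 0.321, -0.07, 1.45, 0.023, 1.371, -0.057], TCP at [0.247, 0.601, 0.223] pointing down, gripper open.
Joint ranges: [-2.86, 2.86], [-0.3, 2.09], [-1.38, 1.24], [0.06, 2.45], [-1.56, 4.7], [0.09, 2.05], [-2.69, 2.69]. Speed limits (rad/s): [2.57, 2.57, 3.14, 3.14, 3.14, 3.14, 3.14].

## Interface

Orientations are given as a rotation vector (axis times angle).
In Python, from bench import ctrl gives the robot as it stands. The module is installed in compiled form; this text tells all that it offers.
- The arm moves only by the tool carry_out, never from a script. Its argument "steps" is a list of rows, each a list of 7 numbers: the turn, a rotation vector about the world's x, y, z in degrees, then the shift along the world's x, y, z in cm, then the opening, from 0 (shut) to 1 (fully open). A call has 1 to 12 rows; each row is the pose to reach, as a shift and turn from the pose commanded when the call began; what a row does not reach only later rows make up. A row lasts 1/10 s, in which the tool goes at most 50 mm and 8.59 degrees, less where a joint would pass 70% of its speed; a pose out of reach is approached as far as the arm can. A call with a gripper value outside its range is refused whole. The fingers move at their own pace and stop on an object; "squeeze" is the grip in N (left out, the last holds). Time passes only in rows, so rows that repeat a pose let the fingers close. It gives the time, the measured TCP pose, the force, the opening and the grip force at its end, in the units of the state.
- ctrl.get_state(): the state, without advancing time (a new reading comes with each control period).
- ctrl.get_image(name): name is "scene" or "top" or "wrist"; returns a dict with "pixels" (400x640x3 uint8, red, green, blue), "camera_matrix" (3x3 intrinsics, pixels), "cam_to_world" (4x4, takes a point from camera to world coordinates); the wrist camera has in their place "T_tool_cam" (4x4, takes a point from camera to tool coordinates, whose origin is the TCP and whose axes are the flange's). Camera axes: x right, y down, z forward; pixel columns grow to the right and rows downward; lengths in m; the calibration is good to about 2 mm. A picture is of the moment at which its call begins: read the wrist's pose just before it. There is no depth.
- ctrl.close_job(): hands the job in; it is judged then, once.
The state is a dict: "time": time; "joint_positions": joint angles; "qd": joint speeds; "joint_torque": joint torques, N m; "position": TCP position; "tool_rot": TCP orientation; "ft_force": force on the tool from outside, world axes, zero at the start; "torque": the same for the moment, N m; "grip_width": opening from 0.0 (shut) to 1.0 (fully open); "grip_force": force on a finger pad.
Only numpy, scipy, OpenCV 4.12 (cv2) and the standard library are available. Lean on these libraries where they do the work, as an engineer would, in place of code of your own. Each camera call takes 0.05 s, during which the arm holds its last target. There are 200 camera calls.

## Task

The drain strainer of the bottle rinser is due for a scrub. Turn it anticlockwise (seen from above) by its orange grip, past the click and on until it comes to its stop, lift it straight out without forcing it, and set it down gently, upright and released, in the middle of the green silicone lid. Leave the bottles, the tumbler and the bottle opener where they are.

Things in the scene. Friction and masses are not known exactly. Their poses are not given: they have to be found in the camera images.
- rinser: Counter-top bottle rinser, fixed: square steel tray 160 x 160 mm, rim 46 mm high, aluminium deck inside at 40 mm, a black nozzle (14 mm wide, top 54 mm above the table) in each corner 85 mm from the middle. The strainer sits in the round socket in its middle. Origin: middle of its underside, on the table; z up.
- socket (a point): Middle of the socket at deck height, 40 mm above the table. A collar hidden under the flange holds the strainer: it must turn anticlockwise from above by 1.1 to 2.2 rad, how far differs each time and cannot be seen. A sprung click resists with about 0.3 N m some 0.4 to 0.8 rad before the end, still captive; then a hard stop. Eased off the stop a little (up to 0.15 rad), it lifts free.
- strainer: White plastic drain strainer, about 0.16 kg. Origin: middle of its underside, 4 mm above the table when seated; z up. Cup 44 mm in diameter, 37.5 mm high; flange on top 74 mm in diameter, its top 41.5 mm above the origin; orange bar grip on the flange, along x, 46 mm long, 12 mm wide (y), top 70.5 mm above the origin. Starts locked; while captive it lifts only about 2 mm.
- lug (a point): Tip of one of the strainer's two bayonet lugs (one at either end, along its x axis), 32 mm from its axis, 22 to 28 mm above its underside, 10 mm wide; under the collar while the strainer is seated.
- grip (a point): Point on the strainer's axis inside the orange bar, 62.5 mm above the strainer's underside, 8 mm under the bar's top; axes as the strainer's: pinch the bar across its y axis.
- lid: Green silicone lid lying flat on the table as a coaster: a disc 116 mm in diameter, 6 mm thick, loose. Origin: middle of its underside; z up.
- bottle_a: Yellow bottle with white cap, 60 mm in diameter, 170 mm high, standing on the white turntable (150 mm wide, top 21 mm high). Origin: middle of its underside.
- bottle_b: The other yellow bottle, same size, on the same turntable. Origin: middle of its underside.
- tumbler: Glass tumbler, 68 mm wide, 95 mm high, standing on the table. Origin: middle of its underside.
- opener: Chrome bottle opener lying flat, 129 mm long along its x axis, 42 mm wide, 8 mm thick. Origin: near its middle, on its underside.
- tin_bin: Tin bin with a blue lid and a latch, 146 x 146 mm, 160 mm high, fixed, a bystander. Origin: middle of its underside.

How it is judged:
By the outcome, as a careful person would: the job done as asked, in the order asked, and still so for the second after the job is handed in, with the robot touching nothing.
It also fails if it takes over 72 s, if anything falls off the work surface, if the arm or the gripper's body presses on something with over 40 N, if the wrist force passes 120 N, or if a joint passes its speed limit or range.

## Working session

There is one attempt and no reset: what is moved stays moved. The work goes in short steps, Python scripts to look and compute and a tool call to move; the robot and the scene stay as the last step left them, time stands still between calls to the robot, and variables do not carry over. Pictures are saved under pics/ and viewed, at most 10 in all, crops included, and the job is handed in when it is done.

Besides the shell and the picture viewer there is one more tool, called after "Request:" as a command line: name --pt "numbers of a row" for each row, then --argument value for the rest. carry_out: Moves the arm, as the interface text tells. Its arguments: {"type":"object","properties":{"steps":{"type":"array","items":{"type":"array","items":{"type":"number"}}},"squeeze":{"type":"number"}},"required":["steps"]}

```bash
mkdir -p pics; cat > h.py <<'E'
import numpy as np, cv2
from bench import ctrl
from scipy.spatial.transform import Rotation as R
def snap(name,fn=None):
    s=ctrl.get_state(); im=ctrl.get_image(name)
    if name=="wrist":
        T=np.eye(4); T[:3,:3]=R.from_rotvec(s["tool_rot"]).as_matrix(); T[:3,3]=s["position"]
        im["cam_to_world"]=T@np.array(im["T_tool_cam"])
    if fn: cv2.imwrite("pics/"+fn,im["pixels"][:,:,::-1])
    return im
def ray(im,uv):
    K=np.array(im["camera_matrix"]);C=np.array(im["cam_to_world"])
    d=C[:3,:3]@np.linalg.inv(K)@np.array([uv[0],uv[1],1.]); return C[:3,3],d/np.linalg.norm(d)
def onz(im,uv,z):
    o,d=ray(im,uv); return o+d*(z-o[2])/d[2]
def tri(rs):
    A=sum(np.eye(3)-np.outer(d,d) for o,d in rs);b=sum((np.eye(3)-np.outer(d,d))@o for o,d in rs)
    return np.linalg.solve(A,b)
def proj(im,p):
    C=np.linalg.inv(np.array(im["cam_to_world"]));q=np.array(im["camera_matrix"])@(C[:3,:3]@p+C[:3,3]);return q[:2]/q[2]
E
python3 - <<'E'
from h import *
s=ctrl.get_state();print(s)
a=snap("top","t1.png");b=snap("scene","s1.png");print(np.round(a["cam_to_world"],3),np.round(b["cam_to_world"],3),a["camera_matrix"])
E
```

```text
{'time': 0.0, 'joint_positions': array([-1.16689773,  0.32178966, -0.07010397,  1.4516928 ,  0.02263185,
        1.37079165, -0.05689278]), 'qd': array([-0.00244261,  0.00028683, -0.00053268, -0.00089802, -0.00148195,
        0.00140689, -0.00266535]), 'joint_torque': array([ 1.11997970e-04, -4.91273975e+01, -4.04015249e-01, -3.12527668e+01,
       -6.38532895e-02,  4.40177252e-02,  1.76597218e-04]), 'position': array([0.24683462, 0.60070378, 0.22147439]), 'tool_rot': array([-6.08280934e-01, -3.08189211e+00,  2.95036530e-03]), 'ft_force': array([-0.46610159,  0.06836401, -0.71601431]), 'torque': array([-0.01045013, -0.01346499,  0.01254011]), 'grip_force': 0.0, 'grip_width': 1.0019863482753835}
[[-0.022 -0.98   0.196  0.391]
 [-1.     0.02  -0.01   0.117]
 [ 0.006 -0.196 -0.981  1.188]
 [ 0.     0.     0.     1.   ]] [[ 0.044  0.735 -0.676  1.323]
 [ 0.999 -0.026  0.037  0.081]
 [ 0.01  -0.677 -0.736  0.867]
 [ 0.     0.     0.     1.   ]] [[466.96931512   0.         326.78699195]
 [  0.         466.96931512 198.04217836]
 [  0.           0.           1.        ]]
```

View pics/t1.png

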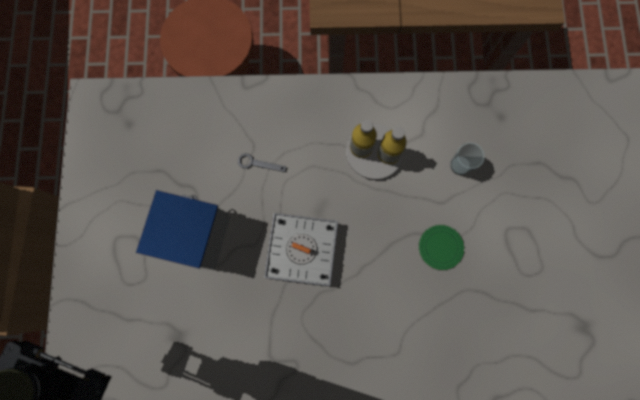

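View pics/s1.png

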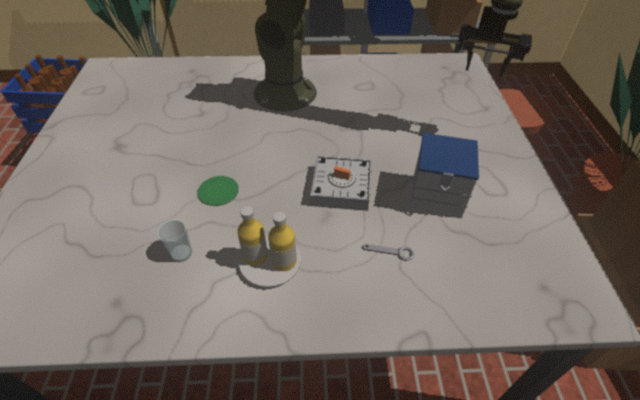

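The top view shows the rinser at about (305,250) with its orange grip at (303,248), the green lid at (441,247), the bin at (178,230) and the bottles at (378,145). The scene view has the grip at (342,173) and the lid at (218,190).

```bash
cat >> h.py <<'E'
def mask(im,kind):
    h=cv2.cvtColor(im["pixels"],cv2.COLOR_RGB2HSV)
    lo,hi={"o":((3,120,90),(17,255,255)),"g":((45,120,40),(80,255,255))}[kind]
    return cv2.inRange(h,lo,hi)
def blob(im,kind,box=None):
    m=mask(im,kind)
    if box: 
        n=np.zeros_like(m);x0,y0,x1,y1=box;n[y0:y1,x0:x1]=m[y0:y1,x0:x1];m=n
    c=max(cv2.findContours(m,cv2.RETR_EXTERNAL,cv2.CHAIN_APPROX_NONE)[0],key=cv2.contourArea);return c
E
python3 - <<'E'
from h import *
a=snap("top");b=snap("scene");rs=[];rl=[]
for im,bo in((a,(270,215,340,290)),(b,(310,150,375,210))):
    c=blob(im,"o",bo);r=cv2.minAreaRect(c);print("orange",r,cv2.contourArea(c));rs.append(ray(im,r[0]))
    box=cv2.boxPoints(r);print([onz(im,p,.07)[:2].round(3) for p in box])
    g=blob(im,"g");e=cv2.fitEllipse(g);print("lid",e,onz(im,e[0],.006));rl.append(ray(im,e[0]))
print(tri(rs),tri(rl))
for n,uv,z in(("bin",(178,230),.16),("binR",(215,205),.16),("rins",(276,214),.046),("r2",(347,225),.046),("r3",(339,287),.046),("r4",(268,278),.046)):print(n,onz(a,uv,z))
E
```

```text
orange ((300.8620910644531, 247.65518188476562), (18.382904052734375, 4.201806545257568), 23.198589324951172) 58.0
[array([0.499, 0.193]), array([0.509, 0.189]), array([0.49 , 0.149]), array([0.481, 0.153])]
lid ((441.2330322265625, 247.11753845214844), (40.963294982910156, 43.20853805541992), 132.04452514648438) [ 0.49461305 -0.18134165  0.006     ]
orange ((342.33489990234375, 170.44955444335938), (16.187122344970703, 6.163298606872559), 28.300756454467773) 44.5
[array([0.487, 0.15 ]), array([0.465, 0.159]), array([0.498, 0.197]), array([0.519, 0.187])]
lid ((216.4796142578125, 191.17686462402344), (3.138319969177246, 5.706767559051514), 141.76441955566406) [ 0.4984171  -0.18313632  0.006     ]
[0.49481624 0.17175208 0.07233689] [ 0.49500956 -0.1832814   0.00225168]
bin [0.53141732 0.43739699 0.16      ]
binR [0.58592206 0.35715047 0.16      ]
rins [0.58167939 0.23244928 0.046     ]
r2 [0.5505156  0.05756472 0.046     ]
r3 [0.40083506 0.08136526 0.046     ]
r4 [0.42588756 0.25182107 0.046     ]
```

Request:
carry_out --pt "0 0 -8 1 -2 3 1" --pt "0 0 -16 3 -6 4 1" --pt "0 0 -24 5.5 -10 4 1" --pt "0 0 -32 8 -14 4 1" --pt "0 0 -40 10 -18 4 1" --pt "0 0 -48 12.5 -22 4 1" --pt "0 0 -56 15 -26 4 1" --pt "0 0 -64 17 -30 3 1" --pt "0 0 -72 19.5 -34 3 1" --pt "0 0 -80 22 -38 3 1" --pt "0 0 -88 24 -42 3 1" --pt "0 0 -92 24.5 -43 3 1"

```text
time: 1.4
position: [0.4944, 0.1647, 0.2528]
tool_rot: [2.649, 1.684, 0.0]
ft_force: [-0.1, 0.5, -0.6]
grip_width: 0.998
grip_force: 0.0
```

```bash
python3 - <<'E'
from h import *
s=ctrl.get_state();print(s["time"],s["position"],s["joint_positions"],s["ft_force"])
w=snap("wrist","w1.png");print(np.array(w["cam_to_world"]).round(3),proj(w,np.array([.492,.17,.07])))
E
```

```text
1.4 [0.4944136  0.16470127 0.2528257 ] [-0.74542615  0.02428609  0.37979055  1.73594728 -0.00661762  1.38254778
 -0.80254724] [-0.14774214  0.46442094 -0.63876869]
[[ 0.906 -0.411 -0.107  0.525]
 [-0.424 -0.875 -0.234  0.229]
 [ 0.002  0.257 -0.966  0.414]
 [ 0.     0.     0.     1.   ]] [314.75559053 176.08618706]
```

View pics/w1.png

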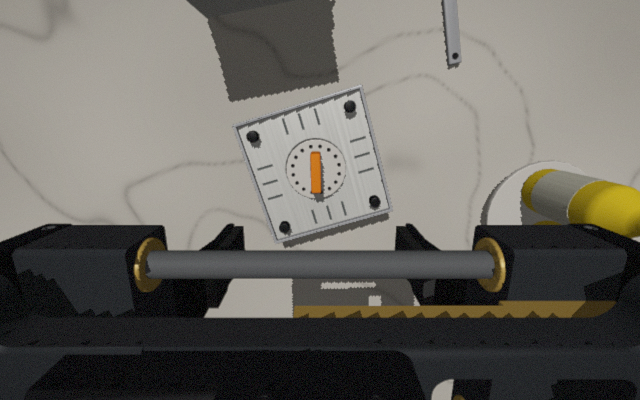

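The wrist view is clear: the orange grip is at about (316,172), nearly vertical in the picture, the flange ring sits around it, and the nozzles are at (252,136), (350,106), (375,201) and (285,228).

```bash
cat > m.py <<'E'
from h import *
w=snap("wrist");a=snap("top")
h=cv2.cvtColor(w["pixels"],cv2.COLOR_RGB2HSV)
m=cv2.inRange(h,(3,150,190),(20,255,255));m[:, :250]=0;m[:,400:]=0;m[230:]=0
c=max(cv2.findContours(m,0,1)[0],key=cv2.contourArea);r=cv2.minAreaRect(c);print(r)
P=np.array([onz(w,p,.0745)[:2] for p in cv2.boxPoints(r)]);print("bar",P.mean(0),np.linalg.norm(P-np.roll(P,1,0),axis=1))
e=P-np.roll(P,1,0);L=e[np.argmax(np.linalg.norm(e,axis=1))];print("bar dir deg",np.degrees(np.arctan2(L[1],L[0])))
g=cv2.cvtColor(w["pixels"],cv2.COLOR_RGB2GRAY);d=(g<45).astype(np.uint8);d[:90]=0;d[235:]=0
n,_,st,ce=cv2.connectedComponentsWithStats(d);N=[]
for i in range(1,n):
    if 60<st[i,4]<350 and 235<ce[i,0]<390: N.append(onz(w,ce[i],.048)[:2]);print(ce[i],st[i,4],N[-1])
N=np.array(N);print("nozzles centre",N.mean(0))
o=blob(a,"o",(270,215,340,290));print("tri",tri([ray(w,r[0]),ray(a,cv2.minAreaRect(o)[0])]))
E
python3 m.py
```

```text
((315.0, 173.5), (37.0, 8.0), 90.0)
bar [0.49360463 0.17383266] [0.04273266 0.00896275 0.04273358 0.00925337]
bar dir deg -115.17104035250999
[350.11940299 108.07462687] 67 [0.56130079 0.22212895]
[253.24050633 137.70886076] 79 [0.44333199 0.24011021]
[374.7125 201.85  ] 80 [0.54383841 0.10514651]
[284.78571429 227.25      ] 84 [0.42610302 0.12295243]
nozzles centre [0.49364355 0.17258453]Traceback (most recent call last):
  File "m.py", line 13, in <module>
    o=blob(a,"o",(270,215,340,290));print("tri",tri([ray(w,r[0]),ray(a,cv2.minAreaRect(o)[0])]))
  File "h.py", line 29, in blob
    c=max(cv2.findContours(m,cv2.RETR_EXTERNAL,cv2.CHAIN_APPROX_NONE)[0],key=cv2.contourArea);return c
ValueError: max() iterable argument is empty
```

Request:
carry_out --pt "0 0 0 -0.1 0.8 -4 1" --pt "0 0 0 -0.1 0.8 -8 1" --pt "0 0 0 -0.1 0.8 -8 1" --pt "0 0 0 -0.1 0.8 -8 1"

```text
time: 1.95
position: [0.4903, 0.1805, 0.1728]
tool_rot: [-2.637, -1.708, 0.002]
ft_force: [-0.1, 0.1, 1.1]
grip_width: 1.0
grip_force: 0.0
```

```bash
python3 - <<'E'
from h import *
s=ctrl.get_state();print(s["position"],s["tool_rot"])
w=snap("wrist","w2.png");print(proj(w,np.array([.4937,.1728,.0745])))
m=cv2.inRange(cv2.cvtColor(w["pixels"],cv2.COLOR_RGB2HSV),(3,150,190),(20,255,255));m[270:]=0
c=max(cv2.findContours(m,0,1)[0],key=cv2.contourArea);r=cv2.minAreaRect(c);print(r)
P=np.array([onz(w,p,.0745)[:2] for p in cv2.boxPoints(r)]);print("bar",P.mean(0),np.linalg.norm(P-np.roll(P,1,0),axis=1))
e=P-np.roll(P,1,0);L=e[np.argmax(np.linalg.norm(e,axis=1))];print("bar dir deg",np.degrees(np.arctan2(L[1],L[0])))
E
```

```text
[0.49028362 0.18054562 0.17282598] [-2.63679760e+00 -1.70758049e+00  1.81037156e-03]
[325.89991401 204.72495407]
((326.0, 203.0), (46.0, 10.0), 90.0)
bar [0.49425446 0.17383394] [0.04275777 0.00874845 0.04275843 0.00911174]
bar dir deg -113.58873624879521
```

View pics/w2.png

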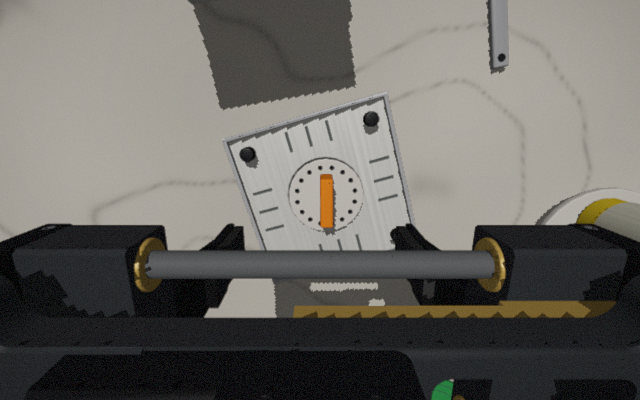

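The view agrees with the prediction: the bar is centred at (326,203), parallel to the pads and between the fingers. I'll centre it and descend.

Request:
carry_out --pt "0 0 0 0.3 -0.5 -2 1" --pt "0 0 0 0.3 -0.6 -5 1" --pt "0 0 0 0.3 -0.6 -7.5 1" --pt "0 0 0 0.3 -0.6 -9.5 1" --pt "0 0 0 0.3 -0.6 -11 1" --pt "0 0 0 0.3 -0.6 -11.8 1" --pt "0 0 0 0.3 -0.6 -12.2 1" --pt "0 0 0 0.3 -0.6 -12.2 1"

```text
time: 2.8
position: [0.4948, 0.1738, 0.0515]
tool_rot: [2.639, 1.704, 0.002]
ft_force: [0.0, -0.9, -0.0]
grip_width: 0.996
grip_force: 0.0
```

Request:
carry_out --pt "0 0 0 0 0 0 0.4" --pt "0 0 0 0 0 0 0.1" --pt "0 0 0 0 0 0 0" --pt "0 0 0 0 0 0 0" --pt "0 0 0 0 0 0 0" --pt "0 0 0 0 0 0 0" --squeeze 15

```text
time: 3.4
position: [0.494, 0.1733, 0.0506]
tool_rot: [2.64, 1.703, 0.0]
ft_force: [-0.4, 0.2, -0.0]
grip_width: 0.537
grip_force: 0.0
```

```bash
python3 -c "
from h import *
s=ctrl.get_state();print(s)"
```

```text
{'time': 3.4, 'joint_positions': array([-0.72244311,  0.21597034,  0.36922698,  1.96684457, -0.09349815,
        0.97491002, -0.73314153]), 'qd': array([ 1.84592962e-05,  2.55190354e-03,  8.55051529e-04,  3.46694056e-04,
        7.24190627e-04, -9.85479511e-04, -1.43908776e-03]), 'joint_torque': array([ 1.02115679e-03, -3.60661376e+01,  2.47365430e+00, -2.63806951e+01,
       -5.63750637e-02, -2.34489137e-02, -1.45144359e-04]), 'position': array([0.49402005, 0.17326156, 0.05061453]), 'tool_rot': array([2.63963083e+00, 1.70337104e+00, 5.76563760e-05]), 'ft_force': array([-0.35609038,  0.18234506, -0.00263557]), 'torque': array([-0.12003551,  0.07463262,  0.01780223]), 'grip_force': 0.0, 'grip_width': 0.5369389444613579}
```

Fingers are slow; give them more time, with a firm squeeze at the end.

Request:
carry_out --pt "0 0 0 0 0 0 0" --pt "0 0 0 0 0 0 0" --pt "0 0 0 0 0 0 0" --pt "0 0 0 0 0 0 0" --pt "0 0 0 0 0 0 0" --pt "0 0 0 0 0 0 0" --pt "0 0 0 0 0 0 0" --squeeze 15

```text
time: 4.1
position: [0.494, 0.1732, 0.0505]
tool_rot: [2.64, 1.703, -0.0]
ft_force: [-0.7, 0.0, -0.6]
grip_width: 0.137
grip_force: 15.0
```

Request:
carry_out --pt "0 0 0 0 0 0 0" --pt "0 0 0 0 0 0 0" --pt "0 0 0 0 0 0 0" --squeeze 45

```text
time: 4.4
position: [0.494, 0.1732, 0.0505]
tool_rot: [2.64, 1.703, -0.0]
ft_force: [-0.1, 0.9, -1.0]
grip_width: 0.134
grip_force: 45.0
```

```bash
cat > st.py <<'E'
from h import *
s=ctrl.get_state();x=s["tool_rot"];y=R.from_rotvec(x).as_matrix()[:,1]
print("t",s["time"],"pos",s["position"].round(4),"yaw",round(np.degrees(np.arctan2(y[1],y[0])),2),"F",s["ft_force"].round(2),"M",s["torque"].round(3),"q",s["joint_positions"].round(2),"g",round(s["grip_width"],3),round(s["grip_force"],1))
E
python3 st.py
```

```text
t 4.4 pos [0.494  0.1732 0.0505] yaw -24.33 F [-0.13  0.9  -1.02] M [-0.056  0.084 -0.032] q [-0.72  0.22  0.37  1.97 -0.09  0.97 -0.73] g 0.134 45.0
```

Request:
carry_out --pt "0 0 4 0 0 0 0" --pt "0 0 8 0 0 0 0" --pt "0 0 12 0 0 0 0" --pt "0 0 16 0 0 0 0" --pt "0 0 20 0 0 0 0" --pt "0 0 25 0 0 0 0" --pt "0 0 30 0 0 0 0" --pt "0 0 35 0 0 0 0" --pt "0 0 40 0 0 0 0" --pt "0 0 45 0 0 0 0" --pt "0 0 50 0 0 0 0" --pt "0 0 50 0 0 0 0"

```text
time: 5.6
position: [0.4919, 0.1721, 0.0506]
tool_rot: [-1.67, -2.657, 0.006]
ft_force: [-5.3, -1.8, 7.5]
grip_width: 0.129
grip_force: 45.0
```

```bash
python3 st.py
```

```text
t 5.6 pos [0.4919 0.1721 0.0506] yaw 25.69 F [-5.29 -1.85  7.49] M [-0.66   1.401 -0.239] q [-0.63  0.21  0.27  1.96 -0.07  0.98  0.12] g 0.129 45.0
```

Request:
carry_out --pt "0 0 3 0 0 0 0" --pt "0 0 6 0 0 0 0" --pt "0 0 6 0 0 0 0"

```text
time: 5.9
position: [0.4914, 0.1721, 0.0506]
tool_rot: [-1.528, -2.74, 0.007]
ft_force: [-7.9, -2.4, 8.6]
grip_width: 0.134
grip_force: 45.0
```

```bash
python3 st.py
```

```text
t 5.9 pos [0.4914 0.1721 0.0506] yaw 31.71 F [-7.85 -2.39  8.56] M [-0.795  1.688  0.148] q [-0.62  0.21  0.26  1.96 -0.06  0.98  0.22] g 0.134 45.0
```

Request:
carry_out --pt "0 0 0 -0.1 0 0 0" --pt "0 0 0 -0.2 -0.1 0 0" --pt "0 0 0 -0.3 -0.1 0 0" --pt "0 0 0 -0.3 -0.1 0 0"

```text
time: 6.3
position: [0.4909, 0.1725, 0.0506]
tool_rot: [-1.531, -2.743, -0.0]
ft_force: [-2.3, 0.1, 1.0]
grip_width: 0.136
grip_force: 45.0
```

```bash
python3 st.py
```

```text
t 6.3 pos [0.4909 0.1725 0.0506] yaw 31.68 F [-2.31  0.08  0.96] M [ 0.012  0.556 -0.057] q [-0.62  0.2   0.26  1.97 -0.06  0.97  0.22] g 0.136 45.0
```

Request:
carry_out --pt "0 0 4 -0.02 -0.02 0 0" --pt "0 0 8 -0.03 -0.03 0 0" --pt "0 0 12 -0.05 -0.05 0 0" --pt "0 0 12 -0.05 -0.05 0 0"

```text
time: 6.7
position: [0.4908, 0.173, 0.0506]
tool_rot: [1.235, 2.889, 0.003]
ft_force: [-0.7, 3.8, -0.9]
grip_width: 0.135
grip_force: 45.0
```

```bash
python3 st.py
```

```text
t 6.7 pos [0.4908 0.173  0.0506] yaw 43.71 F [-0.71  3.79 -0.92] M [0.879 0.226 0.085] q [-0.6   0.2   0.23  1.97 -0.06  0.97  0.42] g 0.135 45.0
```

Request:
carry_out --pt "0 0 4 -0.02 -0.02 0 0" --pt "0 0 8 -0.03 -0.04 0 0" --pt "0 0 12 -0.04 -0.06 0 0" --pt "0 0 12 -0.04 -0.06 0 0"

```text
time: 7.1
position: [0.4908, 0.1714, 0.0506]
tool_rot: [0.929, 3.0, 0.002]
ft_force: [0.7, 1.9, -2.5]
grip_width: 0.134
grip_force: 45.0
```

```bash
python3 st.py
```

```text
t 7.1 pos [0.4908 0.1714 0.0506] yaw 55.58 F [ 0.69  1.89 -2.52] M [ 0.516 -0.155 -0.003] q [-0.58  0.2   0.21  1.97 -0.05  0.97  0.63] g 0.134 45.0
```

Request:
carry_out --pt "0 0 4 0 -0.02 0 0" --pt "0 0 8 0 -0.04 0 0" --pt "0 0 12 -0.01 -0.06 0 0" --pt "0 0 12 -0.01 -0.06 0 0"

```text
time: 7.5
position: [0.4908, 0.1727, 0.0507]
tool_rot: [0.61, 3.08, 0.006]
ft_force: [1.4, 5.6, -3.5]
grip_width: 0.135
grip_force: 45.0
```

```bash
python3 st.py
```

```text
t 7.5 pos [0.4908 0.1727 0.0507] yaw 67.59 F [ 1.38  5.59 -3.52] M [ 1.372 -0.288 -0.139] q [-0.56  0.2   0.19  1.97 -0.05  0.97  0.83] g 0.135 45.0
```

Request:
carry_out --pt "0 0 4 0.01 -0.02 0 0" --pt "0 0 8 0.01 -0.04 0 0" --pt "0 0 12 0.02 -0.06 0 0" --pt "0 0 12 0.02 -0.06 0 0"

```text
time: 7.9
position: [0.4916, 0.1725, 0.0508]
tool_rot: [0.291, 3.125, 0.008]
ft_force: [2.7, 6.9, -4.8]
grip_width: 0.155
grip_force: 49.7
```

```bash
python3 st.py
```

```text
t 7.9 pos [0.4916 0.1725 0.0508] yaw 79.37 F [ 2.71  6.94 -4.77] M [ 1.714 -0.423 -1.148] q [-0.54  0.2   0.17  1.97 -0.04  0.97  1.04] g 0.155 49.7
```

Request:
carry_out --pt "0 0 -3 0 0.1 0 0" --pt "0 0 -6 0 0.2 0 0" --pt "0 0 -8 0.1 0.2 0 0" --pt "0 0 -8 0.1 0.2 0 0" --pt "0 0 -8 0.1 0.2 0 0"

```text
time: 8.4
position: [0.4916, 0.1728, 0.0507]
tool_rot: [0.502, 3.1, 0.002]
ft_force: [0.3, 3.7, -1.2]
grip_width: 0.138
grip_force: 43.7
```

```bash
python3 st.py
```

```text
t 8.4 pos [0.4916 0.1728 0.0507] yaw 71.61 F [ 0.3   3.75 -1.18] M [ 1.135 -0.104 -0.295] q [-0.55  0.2   0.18  1.97 -0.04  0.97  0.9 ] g 0.138 43.7
```

Request:
carry_out --pt "0 0 -2 0 0.1 0 0" --pt "0 0 -4 0 0.1 0 0" --pt "0 0 -4 0 0.1 0 0" --pt "0 0 -4 0 0.1 0 0"

```text
time: 8.8
position: [0.4915, 0.1724, 0.0506]
tool_rot: [0.607, 3.082, -0.001]
ft_force: [0.9, 0.9, -2.0]
grip_width: 0.137
grip_force: 44.6
```

```bash
python3 st.py
```

```text
t 8.8 pos [0.4915 0.1724 0.0506] yaw 67.7 F [ 0.87  0.91 -1.99] M [ 0.204 -0.069 -0.051] q [-0.56  0.2   0.19  1.97 -0.04  0.97  0.83] g 0.137 44.6
```

Request:
carry_out --pt "0 0 0 0 0 0.1 0" --pt "0 0 0 0 0 0.2 0" --pt "0 0 0 0 0 0.3 0" --pt "0 0 0 0 0 0.4 0" --pt "0 0 0 0 0 0.4 0"

```text
time: 9.3
position: [0.4913, 0.1727, 0.0547]
tool_rot: [0.608, 3.082, -0.0]
ft_force: [0.5, 0.5, -0.7]
grip_width: 0.134
grip_force: 44.6
```

```bash
python3 st.py
```

```text
t 9.3 pos [0.4913 0.1727 0.0547] yaw 67.67 F [ 0.48  0.5  -0.7 ] M [-0.024  0.02   0.006] q [-0.56  0.2   0.19  1.96 -0.04  0.98  0.83] g 0.134 44.6
```

Risen 4 mm with almost no force, so it is free. Lifting straight out.

Request:
carry_out --pt "0 0 0 0 0 0.4 0" --pt "0 0 0 0 0 0.8 0" --pt "0 0 0 0 0 1.2 0" --pt "0 0 0 0 0 1.6 0"

```text
time: 9.7
position: [0.4913, 0.1729, 0.0711]
tool_rot: [0.608, 3.082, 0.0]
ft_force: [0.4, -0.5, -1.1]
grip_width: 0.135
grip_force: 44.6
```

Request:
carry_out --pt "0 0 0 0 0 0.8 0" --pt "0 0 0 0 0 1.8 0" --pt "0 0 0 0 0 3 0" --pt "0 0 0 0 0 4.5 0" --pt "0 0 0 0 0 6 0" --pt "0 0 0 0 0 8 0" --pt "0 0 0 0 0 9 0" --pt "0 0 0 0 0 9 0" --pt "0 0 0 0 0 9 0"

```text
time: 10.6
position: [0.491, 0.1729, 0.1604]
tool_rot: [-0.608, -3.082, -0.0]
ft_force: [-0.9, -0.6, -1.7]
grip_width: 0.134
grip_force: 44.6
```

```bash
python3 st.py; python3 -c "
from h import *
a=snap('scene','s2.png');w=snap('wrist')
q=np.hstack([cv2.resize(a['pixels'][100:300,180:420],(480,400)),cv2.resize(w['pixels'],(320,200),interpolation=cv2.INTER_AREA).repeat(2,0)[:400]])
cv2.imwrite('pics/c.png',q[:,:,::-1])"
```

```text
t 10.6 pos [0.491  0.1729 0.1604] yaw 67.67 F [-0.86 -0.59 -1.75] M [0.063 0.062 0.024] q [-0.57  0.09  0.19  1.86 -0.02  1.2   0.81] g 0.134 44.6
```

View pics/c.png

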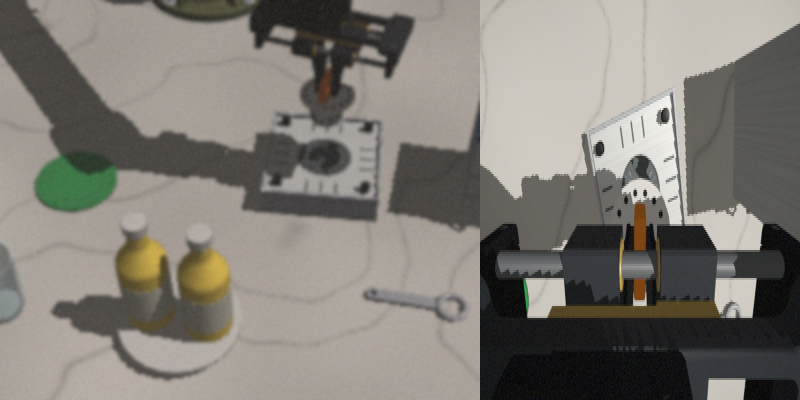

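The strainer is out, held upright by its bar; the socket is empty at about (325,155) in the crop, and nothing else moved. Next I carry it towards the lid and look with the wrist camera.

Request:
carry_out --pt "0 0 0 0 -1 1 0" --pt "0 0 0 0 -3 2 0" --pt "0 0 0 0 -6 2 0" --pt "0 0 0 0 -9.5 2 0" --pt "0 0 0 0 -13 2 0" --pt "0 0 0 0 -16.5 2 0" --pt "0 0 0 0 -20 2 0" --pt "0 0 0 0 -23 2 0" --pt "0 0 0 0 -25.5 2 0" --pt "0 0 0 0 -27.5 2 0" --pt "0 0 0 0 -28 2 0" --pt "0 0 0 0 -28 2 0"

```text
time: 11.9
position: [0.4909, -0.1079, 0.1807]
tool_rot: [-0.612, -3.081, -0.0]
ft_force: [0.9, 0.5, -0.5]
grip_width: 0.133
grip_force: 44.6
```

```bash
python3 st.py; python3 -c "
from h import *
w=snap('wrist','w3.png');a=snap('top');b=snap('scene');L=[]
for im in(w,a,b):
    m=mask(im,'g');c=max(cv2.findContours(m,0,1)[0],key=len);e=cv2.fitEllipse(c);print(e,onz(im,e[0],.006),len(c))
"
```

```text
t 11.9 pos [ 0.4909 -0.1079  0.1807] yaw 67.54 F [ 0.94  0.54 -0.5 ] M [ 0.006 -0.014  0.024] q [-0.28  0.03  0.46  1.88 -0.01  1.24  1.36] g 0.133 44.6
((251.49710083007812, 188.78182983398438), (58.65074920654297, 91.77308654785156), 56.228843688964844) [ 0.47166324 -0.18247578  0.006     ] 228
((436.4834289550781, 263.1495666503906), (7.744320392608643, 21.09890365600586), 110.4263687133789) [ 0.45466396 -0.16656372  0.006     ] 49
((227.15711975097656, 188.22186279296875), (5.8148298263549805, 9.392227172851562), 2.8653903007507324) [ 0.48778194 -0.15425484  0.006     ] 46
```

View pics/w3.png

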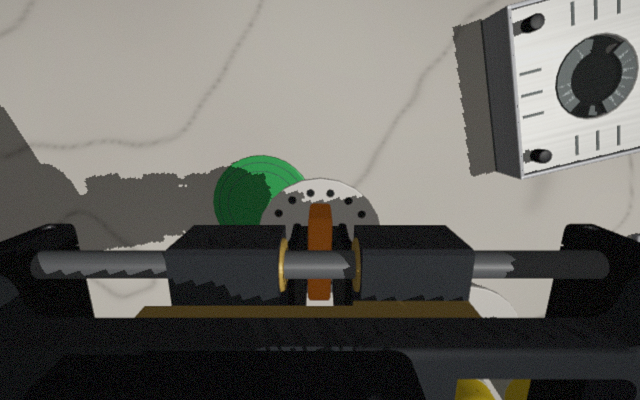

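The lid, half in shadow, is at about (255,195) behind the held flange, whose visible arc spans (260,225) to (320,178) to (380,225). I'll fit circles to both arcs.

```bash
cat > f.py <<'E'
from h import *
from scipy.optimize import least_squares
w=snap("wrist");h=cv2.cvtColor(w["pixels"],cv2.COLOR_RGB2HSV);s=ctrl.get_state()
def fit(px,z,r):
    P=np.array([onz(w,p,z)[:2] for p in px])
    q=least_squares(lambda c:np.hypot(*(P-c).T)-r,P.mean(0),loss="soft_l1",f_scale=.001);res=np.abs(q.fun)
    qf=least_squares(lambda c:np.hypot(*(P-c[:2]).T)-c[2],[*q.x,r],loss="soft_l1",f_scale=.001)
    return q.x.round(4),np.median(res).round(4),"free r",qf.x.round(4),len(P)
g=cv2.inRange(h,(45,90,15),(85,255,255))
c=max(cv2.findContours(g,0,1)[0],key=cv2.contourArea)[:,0]
out=[p for p in c if p[1]<226 and not (np.hypot(p[0]-320,p[1]-238)<66)]
print("lid",fit(out,.006,.058))
# flange: first non-background pixel scanning up along rays: low-saturation ring against green/shadow/table
gray=cv2.GaussianBlur(cv2.cvtColor(w["pixels"],cv2.COLOR_RGB2GRAY),(3,3),0).astype(float);E=[]
from scipy.ndimage import map_coordinates as mc
for a in np.radians(np.arange(15,166,3)):
    rr=np.arange(48,72,.5);x=320+rr*np.cos(a);y=238-rr*np.sin(a)
    k=np.argmax(np.abs(np.gradient(mc(gray,[y,x],order=1))))
    if y[k]<222:E.append((x[k],y[k]))
z=s["position"][2]-.005
F=fit(E,z,.037);print("flange",F,"offset",F[0]-s["position"][:2],np.array(E)[::6].round(0).tolist())
E
python3 f.py
```

```text
lid (array([ 0.495 , -0.1773]), np.float64(0.0007), 'free r', array([ 0.4857, -0.1787,  0.0504]), 168)
flange (array([ 0.4941, -0.1055]), np.float64(0.0011), 'free r', array([ 0.495 , -0.1058,  0.0376]), 50) offset [2.78668361e-03 6.33718499e-05] [[378.0, 219.0], [369.0, 202.0], [349.0, 198.0], [338.0, 181.0], [320.0, 178.0], [301.0, 181.0], [287.0, 193.0], [268.0, 200.0], [261.0, 219.0]]
```

Request:
carry_out --pt "0 0 0 0 -2 0 0" --pt "0 0 0 0.1 -4.5 0 0" --pt "0 0 0 0.1 -6.5 -1 0" --pt "0 0 0 0.1 -7.3 -3 0" --pt "0 0 0 0.1 -7.3 -5.5 0" --pt "0 0 0 0.1 -7.3 -8 0" --pt "0 0 0 0.1 -7.3 -10 0" --pt "0 0 0 0.1 -7.3 -11.2 0" --pt "0 0 0 0.1 -7.3 -12 0" --pt "0 0 0 0.1 -7.3 -12.3 0" --pt "0 0 0 0.1 -7.3 -12.3 0"

```text
time: 13.2
position: [0.4925, -0.1799, 0.0578]
tool_rot: [0.608, 3.082, 0.0]
ft_force: [-0.5, -0.7, -1.7]
grip_width: 0.133
grip_force: 44.6
```

```bash
python3 st.py; python3 -c "
from h import *
a=snap('scene');b=snap('top')
q=np.hstack([cv2.resize(a['pixels'][120:250,140:290],(450,390)),cv2.resize(b['pixels'][195:300,385:500],(345,315)).repeat(1,0)[:315] if 0 else cv2.resize(b['pixels'][190:320,385:500],(345,390))])
cv2.imwrite('pics/c2.png',q[:,:,::-1])"
```

```text
t 13.2 pos [ 0.4925 -0.1799  0.0578] yaw 67.69 F [-0.48 -0.7  -1.7 ] M [ 0.019 -0.003 -0.022] q [-0.17  0.22  0.52  1.96 -0.13  0.99  1.59] g 0.133 44.6
```

View pics/c2.png

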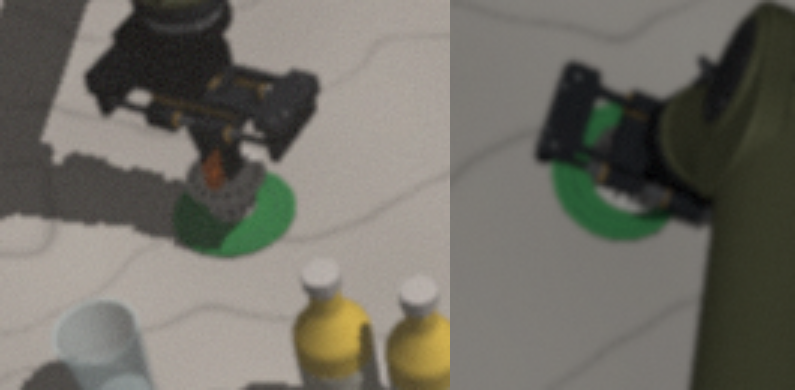

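The strainer is upright a few mm above the lid and looks concentric with it. Lowering slowly.

Request:
carry_out --pt "0 0 0 0 0 -0.1 0" --pt "0 0 0 0 0 -0.2 0" --pt "0 0 0 0 0 -0.3 0" --pt "0 0 0 0 0 -0.35 0" --pt "0 0 0 0 0 -0.4 0" --pt "0 0 0 0 0 -0.4 0"

```text
time: 13.9
position: [0.4921, -0.18, 0.0535]
tool_rot: [-0.608, -3.082, -0.0]
ft_force: [0.7, -0.4, -1.7]
grip_width: 0.137
grip_force: 44.6
```

Request:
carry_out --pt "0 0 0 0 0 -0.05 0" --pt "0 0 0 0 0 -0.1 0" --pt "0 0 0 0 0 -0.1 0"

```text
time: 14.2
position: [0.4922, -0.1801, 0.0526]
tool_rot: [0.608, 3.082, 0.0]
ft_force: [-0.0, 0.7, -0.9]
grip_width: 0.135
grip_force: 44.6
```

Request:
carry_out --pt "0 0 0 0 0 -0.05 0" --pt "0 0 0 0 0 -0.05 0" --pt "0 0 0 0 0 -0.05 0"

```text
time: 14.5
position: [0.4923, -0.18, 0.0525]
tool_rot: [0.608, 3.082, 0.001]
ft_force: [-2.7, 1.9, 4.5]
grip_width: 0.137
grip_force: 44.6
```

Contact at 4.5 N. Now I release.

Request:
carry_out --pt "0 0 0 0 0 0.03 0" --pt "0 0 0 0 0 0.03 0" --pt "0 0 0 0 0 0.03 0.2" --pt "0 0 0 0 0 0.03 0.3" --pt "0 0 0 0 0 0.03 0.4" --pt "0 0 0 0 0 0.03 0.5" --pt "0 0 0 0 0 0.03 0.6" --pt "0 0 0 0 0 0.03 0.7" --pt "0 0 0 0 0 0.03 0.7" --pt "0 0 0 0 0 0.03 0.7" --squeeze 5

```text
time: 15.5
position: [0.4922, -0.1801, 0.0524]
tool_rot: [0.608, 3.082, 0.0]
ft_force: [-0.5, -0.4, -0.4]
grip_width: 0.675
grip_force: 0.0
```

Request:
carry_out --pt "0 0 0 0 0 0.5 0.7" --pt "0 0 0 0 0 1.5 0.7" --pt "0 0 0 0 0 3 0.7" --pt "0 0 0 0 0 5 0.7" --pt "0 0 0 0 0 7 0.7" --pt "0 0 0 0 0 9.5 0.7" --pt "0 0 0 0 0 12 0.7" --pt "0 0 0 0 2 15 0.7" --pt "0 0 0 0 5 16 0.7" --pt "0 0 0 0 8 16 0.7" --pt "0 0 0 0 11 16 0.7" --pt "0 0 0 0 13 16 0.7"

```text
time: 16.7
position: [0.4923, -0.0477, 0.2136]
tool_rot: [0.605, 3.081, 0.002]
ft_force: [0.0, 0.1, -0.2]
grip_width: 0.701
grip_force: 0.0
```

Request:
carry_out --pt "0 0 0 0 4 0 0.7" --pt "0 0 0 0 8 0 0.7" --pt "0 0 0 0 10 0 0.7" --pt "0 0 0 0 10 0 0.7"

```text
time: 17.1
position: [0.4921, 0.0537, 0.2132]
tool_rot: [0.599, 3.083, 0.002]
ft_force: [-0.3, -0.8, -0.6]
grip_width: 0.701
grip_force: 0.0
```

```bash
python3 st.py; python3 -c "
from h import *
a=snap('scene');b=snap('top')
c=blob(b,'o',(400,200,490,290));r=cv2.minAreaRect(c);print('bar',r,onz(b,r[0],.0765))
h=cv2.cvtColor(b['pixels'],cv2.COLOR_RGB2HSV);g=cv2.inRange(h,(45,90,15),(85,255,255));c=max(cv2.findContours(g,0,1)[0],key=cv2.contourArea);e=cv2.minEnclosingCircle(c);print('lid',e,cv2.boundingRect(c),onz(b,e[0],.006))
q=np.hstack([cv2.resize(a['pixels'][130:290,120:320],(450,360)),cv2.resize(b['pixels'][190:300,385:490],(344,360))])
cv2.imwrite('pics/c3.png',q[:,:,::-1])"
```

```text
t 17.1 pos [0.4921 0.0537 0.2132] yaw 68.01 F [-0.29 -0.83 -0.62] M [0.021 0.    0.024] q [-0.46 -0.01  0.29  1.85  0.    1.3   1.02] g 0.701 0.0
bar ((448.5500183105469, 241.8500213623047), (6.640782833099365, 12.649109840393066), 18.434947967529297) [ 0.5006123  -0.18187062  0.0765    ]
lid ((440.6242980957031, 247.4281768798828), 22.677248001098633) (420, 226, 43, 44) [ 0.49386199 -0.17974416  0.006     ]
```

View pics/c3.png

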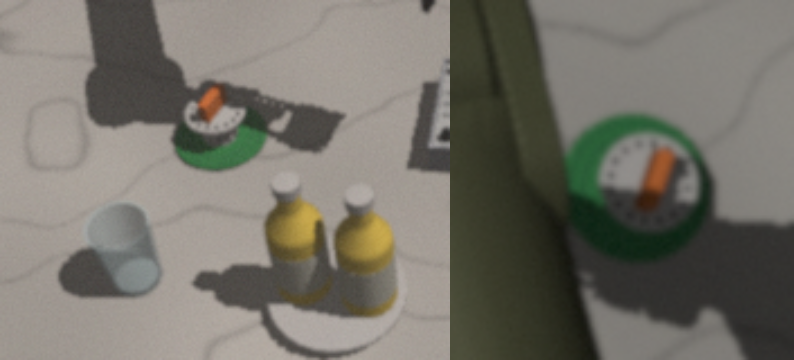

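The strainer stands upright on the lid, released, with its flange at about (445.7,245.6) in the top view. A quick check of how well it is centred, allowing for parallax:

```bash
python3 -c "
from h import *
b=snap('top');print(onz(b,(445.7,245.6),.0475),onz(b,(440.9,247.3),.006))"
```

```text
[ 0.4944514  -0.18203723  0.0475    ] [ 0.49417053 -0.18046541  0.006     ]
```

Centred within about 2 mm, so I'm handing it in.

```bash
python3 -c "
from bench import ctrl
print(ctrl.close_job())"
```

```text
the job is handed in; nothing more can be done
None
```

I turned the strainer to its stop, eased it back a little, lifted it out freely and set it upright and released within about 2 mm of the green lid's middle. I touched nothing else, didn't feel the click as a distinct event, and handed the job in about 17 s into the robot's 72 s; no verdict was shown.

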